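Clamp the jar and snap its press-on lid home

TASK

On the packing bench, first slide the clamp jaw by its upright grip all the way along its track until its pad rests against the open jar. Then take the loose lid with the grip bar, set it level on the jar's mouth and press it straight down until it snaps under the spring clips and sits fully home, and keep pressing firmly: finish while still holding the lid down, without letting go. Leave everything else on the bench where it is.

Things in the scene. Friction and masses are not known exactly. Their poses are not given: they have to be found in the camera images.
- jaw (a joint): clamp jaw position along its track, m: 0 = fully back, 0.060 = at its stop with its rubber pad against the jar. Starts somewhere from 0 to 0.03. It slides with about 2 N of friction and stays where it is left.
- jaw_grip (a point): point on the clamp jaw's upright black grip, 58 mm above the bench. The grip is 32 mm (x) by 14 mm (y); its top is 20 mm above this point, the steel carriage and the arm it stands on lie 24 mm or more below. +y (level) is the sliding direction, towards the jar. With the jaw home this point is 120 mm from the jar's axis.
- jar_mouth (a point): centre of the open jar's mouth at the top of its glass rim, 140 mm above the bench; mouth 60 mm inside, neck 72 mm, body 90 mm diameter; axes as nest. Four sprung steel clips stand round it, at 45 degrees to x and y, up to 53 mm from the axis and 16 mm above the rim; their rounded noses, 11 mm above the rim, leave a 71 mm circle.
- lid_bar (a point): centre (half-way up) of the grip bar on the loose press-on lid (cream plastic, about 60 g). Bar 56 mm long (x), 12 mm wide (y), 28 mm tall; the lid's deck is 14 mm below this point. Pressed on: the flange meets the clips with this point about 29 mm above the rim; at roughly 8 to 14 N they snap over it, the force drops, and the flange rests on the rim with this point 21 mm above jar_mouth.
- lid: the same lid, lying plug down on the bench at the start; fits the jar in any yaw. Origin: centre of the plug's underside (29 mm below the bar's centre), z up. Plug 54 mm diameter, 8 mm deep, tapering to 44 mm at its foot; above it the flange, 7 mm thick, 68 mm diameter below tapering out to 76 mm at its top; then the bar.
- nest: white clamping nest with the jar, fixed to the bench; the jar does not move in it. Base 130 mm (x) by 275 mm (y), 12 mm thick; origin on the bench under the jar's axis, y level from the jaw towards the jar, z up; the base reaches 60 mm to +y and 215 mm to -y.
- cap: bystander: plain ribbed screw cap, cream plastic, 90 mm diameter, 22 mm tall, no bar; lies near the lid, on either side of it. Origin at the centre of its underside.
- heart_a: bystander: artichoke heart, a disc 72 mm in diameter, 22 mm tall; origin under its centre
- heart_b: bystander: another such artichoke heart
- spoon: bystander: spoon 200 mm long lying along its x; origin under its middle
- brush: bystander: brush 200 mm long lying along its x; origin under its middle
- beaker: bystander: white cup, 80 mm diameter, 90 mm tall; origin under its centre
- jar_a: bystander: closed full jar, 90 mm diameter, 130 mm tall; origin under its centre
- jar_b: bystander: another such jar

How it is judged:
By the outcome, as a careful person would: the job done as asked, in the order asked, and still so for the second after the job is handed in, while the arm keeps its last pose, push and grip.
It also fails if it takes over 54 s, if anything falls off the work surface, if the arm or the gripper's body presses on something with over 40 N, if the wrist force passes 120 N, or if a joint passes its speed limit or range.

ROBOT

A 7-joint arm with a two-finger parallel gripper is mounted at the origin on the work surface. World frame = base frame: x ahead of the robot, y to its left, z up, the work surface at z = 0. Lengths are in m, angles in rad, forces in N, time in s.
With the tool pointing down it reaches from about 0.35 to 0.9 m from the base axis. Payload 8.1 kg.
Tool frame: the origin (TCP) lies on the centre line of the jaws, within the pads' length; the fingertips stand 14 mm ahead of it and the grasp point (between the pads) lies 5 mm behind it; z points along the fingers, y is the direction in which the jaws open and shut (so a half turn about z gives the same grasp; the last joint's range is limited). The gripper opens to 92 mm and grips with 3 to 60 N. Pads are 19 mm wide; open, the fingers measure 130 mm over their backs; the gripper's body (75 mm by 190 mm) begins 47 mm behind the grasp point.
Start: joints at [1.231, 0.434, 0.025, 1.573, -0.012, 1.134, -0.075], TCP at [0.147, -0.608, 0.241] pointing down, gripper open.
Joint ranges: [-2.62, 2.62], [-0.44, 2.09], [-1.27, 1.32], [0.08, 2.57], [-1.32, 4.46], [0.12, 2], [-2.74, 2.74]. Speed limits (rad/s): [2.22, 2.22, 3.01, 3.01, 3.14, 3.14, 3.14].

INTERFACE

Orientations are given as a rotation vector (axis times angle).
In Python, from cell import observe, eyes, arm gives the robot as it stands.
- The arm moves only by the tool step_arm, never from a script. Its argument "series" is a list that holds one entry, the list of rows, each a list of 5 numbers: the finger opening in m, from 0 to 0.0918, then the shift along the world's x, y, z in m, then the turn about the world's z in degrees. In form: [[[hand, dx, dy, dz, spin], ...]]. A call has 1 to 20 rows; each row is the pose to reach, as a shift and turn from the pose measured when the call began; what a row does not reach only later rows make up. A row lasts 1/12 s, in which the tool goes at most 41.7 mm and 7.16 degrees, less where a joint would pass 70% of its speed; a pose out of reach is approached as far as the arm can. A call with a gripper value outside its range is refused whole. The fingers move at their own pace and stop on an object; "squeeze" is the grip in N (left out, the last holds). Time passes only in rows, so rows that repeat a pose let the fingers close. It gives the time, the measured TCP pose, the force and the opening at its end, in the units of the state.
- observe(): the state, without advancing time (a new reading comes with each control period).
- eyes.get_image(name): name is "scene" or "top" or "wrist"; returns (picture, depth): 384x512x3 uint8, red, green, blue; 384x512 float32, m along the optical axis (not along the pixel's ray), 0 where there is no reading.
- eyes.camera_params(name): a dict with "intrinsics" (3x3 intrinsics, pixels), "distortion" ([k1, k2, p1, p2, k3] as OpenCV has them; the pictures are not rectified), "position" and "attitude" of the camera in the world. Camera axes: x right, y down, z forward; pixel columns grow to the right and rows downward; lengths in m; the calibration is good to about 2 mm. A picture is of the moment at which its call begins: read the wrist's pose just before it. camera_params takes no time and is no camera call; for the wrist camera it gives the pose at the moment of the call.
- arm.sign_off(): hands the job in, once; it reports no verdict.
The state is a dict: "clock": time; "joints": joint angles; "dq": joint speeds; "joint_efforts": joint torques, N m; "position": TCP position; "ee_rot": TCP orientation; "force": force on the tool from outside, world axes, zero at the start; "ft_torque": the same for the moment, N m; "width": opening from 0.0 (shut) to 1.0 (fully open).
Only numpy, scipy, OpenCV 4.12 (cv2) and the standard library are available. Lean on these libraries where they do the work, as an engineer would, in place of code of your own. Each camera call takes 0.05 s, during which the arm holds its last target.

## Working session

There is one attempt and no reset: what is moved stays moved. The work goes in short steps, Python scripts to look and compute and a tool call to move; the robot and the scene stay as the last step left them, time stands still between calls to the robot, and variables do not carry over. Pictures are saved under pics/ and viewed, and the job is handed in when it is done.

Besides the shell and the picture viewer there is one more tool, called after "Emit:" as a command line: name --argument value ..., lists and objects as JSON in quotes. step_arm: Moves the arm, as the interface text tells. Its arguments: {"type":"object","properties":{"series":{"type":"array"},"squeeze":{"type":"number"}},"required":["series"]}

```bash
mkdir -p pics; ls; cat > h.py <<'E'
import numpy as np,cv2
from cell import observe,eyes,arm
def grab(n,f):
    p=eyes.camera_params(n); im,d=eyes.get_image(n)
    cv2.imwrite(f'pics/{f}.png',cv2.cvtColor(im,cv2.COLOR_RGB2BGR))
    np.savez(f'pics/{f}.npz',im=im,d=d,**{k:np.array(v) for k,v in p.items()})
    return im,d,p
def R(a):
    a=np.array(a,float)
    return a if a.shape==(3,3) else cv2.Rodrigues(a)[0]
def load(f):
    return np.load(f'pics/{f}.npz')
def cloud(f):
    z=load(f); d=z['d']; h,w=d.shape
    u,v=np.meshgrid(np.arange(w),np.arange(h))
    n=cv2.undistortPoints(np.stack([u,v],-1).reshape(-1,1,2).astype(np.float64),z['intrinsics'],z['distortion']).reshape(h,w,2)
    c=np.dstack([n*d[...,None],d])
    P=c@R(z['attitude']).T+z['position']
    P[d==0]=np.nan
    return P,z['im']
E
python3 - <<'E'
from h import *
print(observe())
for n in ('scene','top','wrist'):
    im,d,p=grab(n,n+'0'); print(n,p)
E
```

```text
pics
{'clock': 0.0, 'joints': array([ 1.23139376,  0.43521712,  0.02499135,  1.57407731, -0.01158319,
        1.13397879, -0.07509691]), 'dq': array([ 0.00137789, -0.00063151,  0.00205667, -0.00058404, -0.00162253,
        0.0001011 , -0.0014108 ]), 'joint_efforts': array([ 1.03435315e-03, -6.67853379e+01,  9.85343568e-01, -3.14458644e+01,
       -6.05383096e-02,  4.29996278e-02,  1.90088031e-04]), 'position': array([ 0.1464434 , -0.60711561,  0.23995646]), 'ee_rot': array([-3.11812477e+00, -3.70804650e-01,  5.36818840e-04]), 'force': array([ 0.03555928, -0.16759699, -0.12832663]), 'ft_torque': array([-0.00629604,  0.02445978,  0.05921015]), 'width': 0.9972230706354603}
scene {'intrinsics': array([[452.04813965,   0.        , 255.9056859 ],
       [  0.        , 452.04813965, 195.27083816],
       [  0.        ,   0.        ,   1.        ]]), 'distortion': array([-0.06243138,  0.        ,  0.        ,  0.        ,  0.        ]), 'position': array([ 1.20051527, -1.00624714,  1.05179437]), 'attitude': array([-2.16909405, -0.61443004,  0.3308971 ])}
top {'intrinsics': array([[350.05165334,   0.        , 254.46568853],
       [  0.        , 350.05165334, 187.06065746],
       [  0.        ,   0.        ,   1.        ]]), 'distortion': array([-0.03495073,  0.        ,  0.        ,  0.        ,  0.        ]), 'position': array([ 0.47633224, -0.02538279,  1.19447149]), 'attitude': array([-2.21566824,  2.16542866, -0.07122244])}
wrist {'intrinsics': array([[273.51971655,   0.        , 256.23172755],
       [  0.        , 273.51971655, 195.09681576],
       [  0.        ,   0.        ,   1.        ]]), 'distortion': array([-0.0473286,  0.       ,  0.       ,  0.       ,  0.       ]), 'position': array([ 0.21795422, -0.59139447,  0.38437351]), 'attitude': array([ 2.29373872, -1.80401908, -0.24966859])}
```

View pics/top0.png

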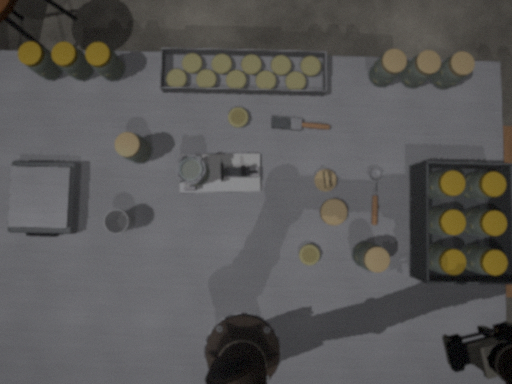

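View pics/scene0.png

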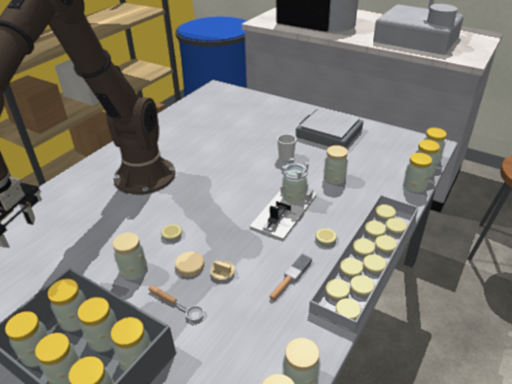

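The top view shows the nest around (220,172), with the jar at (193,171) and the jaw grip near (238,171). The lid with its bar is at (326,179), and the plain cap is at (333,211).

```bash
python3 - <<'E'
from h import *
P,im=cloud('top0')
for n,(u0,u1,v0,v1) in dict(nest=(170,270,145,200),lid=(308,346,160,225)).items():
    c=cv2.cvtColor(im[v0:v1,u0:u1],cv2.COLOR_RGB2BGR)
    cv2.imwrite(f'pics/c_{n}.png',cv2.resize(c,None,fx=7,fy=7,interpolation=cv2.INTER_CUBIC))
np.set_printoptions(precision=3,suppress=True)
for (u,v) in [(193,171),(238,171),(250,171),(326,179),(326,190),(333,211),(300,180),(257,160),(257,185)]: print(u,v,P[v,u])
# white base of the nest
sub=P[140:205,165:275].reshape(-1,3); 
m=(sub[:,2]>.006)&(sub[:,2]<.02)
q=sub[m]; print(len(q)); r=cv2.minAreaRect(q[:,:2].astype(np.float32)); print(r, cv2.boxPoints(r))
E
```

```text
193 171 [0.59  0.165 0.115]
238 171 [0.601 0.029 0.036]
250 171 [ 0.604 -0.011  0.022]
326 179 [ 0.581 -0.263  0.042]
326 190 [ 0.546 -0.269  0.018]
333 211 [ 0.476 -0.292  0.021]
300 180 [ 0.579 -0.183  0.001]
257 160 [ 0.643 -0.034  0.013]
257 185 [ 0.558 -0.036  0.014]
1884
((0.6002354621887207, 0.0961194708943367), (0.2190471887588501, 0.3708619773387909), 1.1734205484390259) [[ 0.487  0.279]
 [ 0.495 -0.092]
 [ 0.714 -0.087]
 [ 0.706  0.284]]
```

```bash
python3 - <<'E'
from h import *
np.set_printoptions(precision=1,suppress=True,linewidth=250)
P,im=cloud('top0')
print((P[155:192:1,222:264,2]*1000).round())
print((P[164:196,310:344,2]*1000).round())
E
```

```text
[[13. 13. 17. ...  1. -2. -1.]
 [15. 13. 15. ...  2.  1.  1.]
 [ 9. 13. 10. ...  5. -2.  1.]
 ...
 [13. 13. 15. ... -1.  3.  4.]
 [11. 12. 11. ...  4.  1.  1.]
 [14.  9. 12. ... -2. -1.  2.]]
[[ 0.  0. -0. ...  1.  3. -0.]
 [ 1.  1.  2. ...  3.  8.  3.]
 [ 5. -0.  1. ... -0.  1.  1.]
 ...
 [-1.  2.  2. ...  4.  1. -2.]
 [nan  2.  3. ...  2.  1.  3.]
 [ 1.  0.  2. ...  2.  2.  5.]]
```

Emit:
step_arm --series '[[[0.09, 0.02, 0.02, 0.04, 0], [0.09, 0.04, 0.04, 0.08, 0], [0.09, 0.06, 0.06, 0.12, 0], [0.09, 0.085, 0.09, 0.14, 0], [0.09, 0.11, 0.12, 0.14, 0], [0.09, 0.135, 0.15, 0.14, 0], [0.09, 0.16, 0.18, 0.14, 0], [0.09, 0.185, 0.21, 0.14, 0], [0.09, 0.21, 0.24, 0.14, 0], [0.09, 0.235, 0.27, 0.14, 0], [0.09, 0.26, 0.3, 0.14, 0], [0.09, 0.285, 0.33, 0.14, 0], [0.09, 0.31, 0.36, 0.14, 0], [0.09, 0.33, 0.4, 0.14, 0], [0.09, 0.35, 0.43, 0.14, 0], [0.09, 0.35, 0.46, 0.14, 0], [0.09, 0.35, 0.48, 0.14, 0], [0.09, 0.35, 0.48, 0.14, 0]]]'

```text
clock: 1.65
position: [0.4969, -0.1216, 0.3801]
ee_rot: [-3.115, -0.382, 0.0]
force: [0.2, -0.6, 0.5]
width: 0.979
```

```bash
python3 - <<'E'
from h import *
grab('wrist','w1'); s=observe(); print(s['clock'],s['position'],R(s['ee_rot']).round(3),s['joints'].round(2))
E
```

```text
1.7 [ 0.49663982 -0.12456247  0.38011899] [[ 0.971  0.239 -0.   ]
 [ 0.239 -0.971  0.002]
 [-0.    -0.002 -1.   ]] [ 0.42  0.19 -0.33  1.59  0.06  1.38 -1.25]
```

View pics/w1.png

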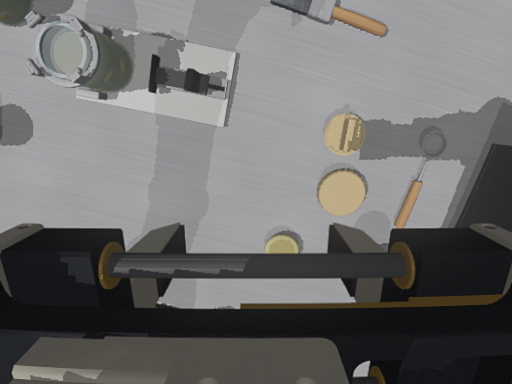

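View pics/c_lid.png

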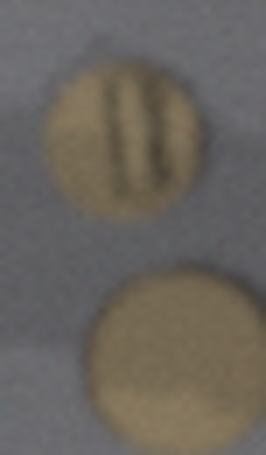

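View pics/c_nest.png

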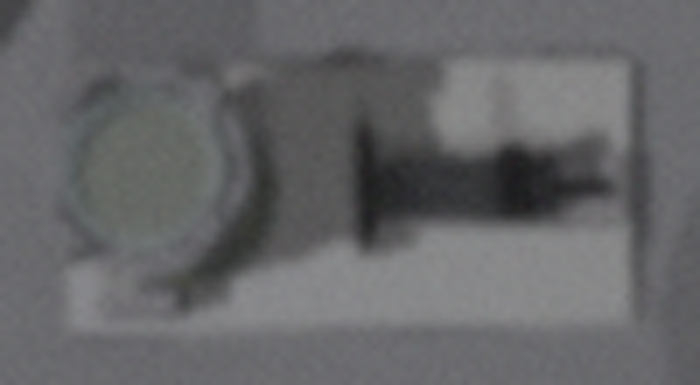

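```bash
python3 - <<'E'
from h import *
np.set_printoptions(precision=3,suppress=True)
P,im=cloud('w1')
for (u,v) in [(237,52),(226,126),(77,96),(36,50),(97,50),(70,25),(66,75),(196,80),(152,75),(214,88),(345,133),(342,191)]: print(u,v,P[v,u])
cv2.imwrite('pics/w1c.png',cv2.resize(cv2.cvtColor(im[0:140,20:260],cv2.COLOR_RGB2BGR),None,fx=3.3,fy=3.3,interpolation=cv2.INTER_CUBIC))
cv2.imwrite('pics/w1l.png',cv2.resize(cv2.cvtColor(im[100:220,300:400],cv2.COLOR_RGB2BGR),None,fx=5,fy=5,interpolation=cv2.INTER_CUBIC))
# heights > around the grip
m=(P[...,2]>.066)&(P[...,2]<.09); m[:, :130]=0; m[130:]=0;m[:,250:]=0
print(m.sum(),P[m].mean(0),cv2.minAreaRect(P[m][:,:2].astype(np.float32)))
m=(P[...,2]>.034)&(P[...,2]<.055); m[:100]=0;m[160:]=0;m[:,315:]&=1;m[:,:315]=0;m[:,375:]=0
print(m.sum(),P[m].mean(0),cv2.minAreaRect(P[m][:,:2].astype(np.float32)))
m=(P[...,2]>.128)&(P[...,2]<.146); m[100:]=0;m[:,140:]=0
print(m.sum(),P[m].mean(0),cv2.minEnclosingCircle(P[m][:,:2].astype(np.float32)))
E
```

```text
237 52 [nan nan nan]
226 126 [ 0.542 -0.052  0.001]
77 96 [0.531 0.223 0.012]
36 50 [0.587 0.203 0.14 ]
97 50 [0.605 0.123 0.134]
70 25 [0.627 0.16  0.14 ]
66 75 [0.564 0.159 0.14 ]
196 80 [0.603 0.004 0.061]
152 75 [0.595 0.08  0.045]
214 88 [ 0.601 -0.02   0.023]
345 133 [ 0.583 -0.26   0.037]
342 191 [ 0.48  -0.294  0.022]
217 [0.601 0.009 0.077] ((0.6012901663780212, 0.01023181900382042), (0.032778941094875336, 0.013486933894455433), 2.052361011505127)Traceback (most recent call last):
  File "<stdin>", line 10, in <module>
numpy._core._exceptions._UFuncOutputCastingError: Cannot cast ufunc 'bitwise_and' output from dtype('int64') to dtype('bool') with casting rule 'same_kind'
```

View pics/w1c.png

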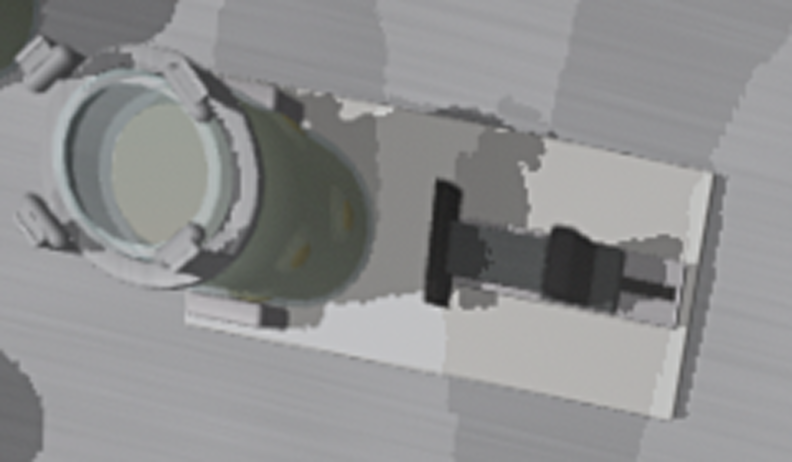

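View pics/w1l.png

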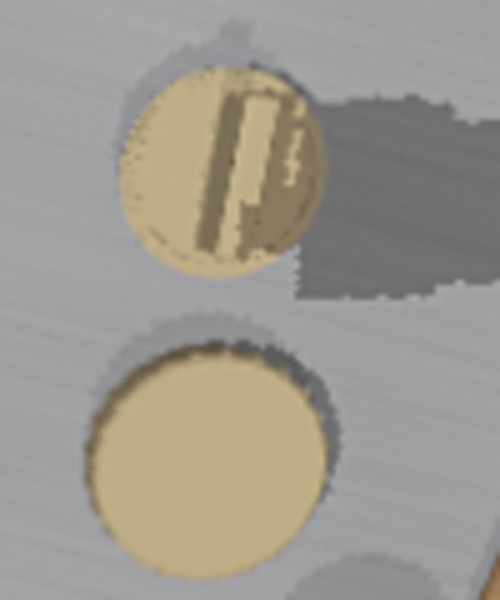

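```bash
python3 - <<'E'
from h import *
np.set_printoptions(precision=4,suppress=True)
P,im=cloud('w1')
def reg(u0,u1,v0,v1,z0,z1):
    m=np.zeros(P.shape[:2],bool); m[v0:v1,u0:u1]=1
    return P[m&(P[...,2]>z0)&(P[...,2]<z1)]
q=reg(130,250,0,130,.066,.09); print('grip',q.mean(0),cv2.minAreaRect(q[:,:2].astype(np.float32)))
q=reg(315,375,105,160,.036,.055); print('bar',len(q),q.mean(0),cv2.minAreaRect(q[:,:2].astype(np.float32)))
q=reg(315,375,105,160,.010,.036); print('flange',cv2.minEnclosingCircle(q[:,:2].astype(np.float32)),q[:,2].mean())
from scipy.optimize import least_squares
q=reg(20,130,0,110,.137,.143)
f=least_squares(lambda p:np.hypot(q[:,0]-p[0],q[:,1]-p[1])-p[2],[.597,.163,.033],loss='soft_l1',f_scale=.002)
print('rim',len(q),f.x,q[:,2].mean()); r=np.hypot(q[:,0]-f.x[0],q[:,1]-f.x[1]); print(np.percentile(r,[0,5,50,95,100]))
q=reg(20,130,0,110,.147,.160)
d=q[:,:2]-f.x[:2]; print('clips', len(q)); print(np.c_[np.degrees(np.arctan2(d[:,1],d[:,0])),np.hypot(*d.T)*1e3, q[:,2]*1e3][::max(1,len(q)//25)])
# base edge: -y end
q=reg(130,260,30,140,.008,.016)
print('base extents')
ys=np.arange(-.05,.1,.01)
for y in ys:
    s=q[abs(q[:,1]-y)<.004]
    if len(s): print(y,s[:,0].min(),s[:,0].max())
for x in np.arange(.53,.68,.01):
    s=q[abs(q[:,0]-x)<.004]
    if len(s): print('x',x,s[:,1].min())
E
```

```text
grip [0.6012 0.0091 0.0774] ((0.6012901663780212, 0.01023181900382042), (0.032778941094875336, 0.013486933894455433), 2.052361011505127)
bar 263 [ 0.5814 -0.2652  0.0426] ((0.5811446905136108, -0.26617157459259033), (0.05639883130788803, 0.012642661109566689), 6.489809036254883)
flange ((0.5812715888023376, -0.26609301567077637), 0.0388747975230217) 0.016670499807966976
rim 726 [0.5942 0.1674 0.0329] 0.13992982572712295
[0.0283 0.0298 0.0328 0.0466 0.0493]
clips 733
[[  41.3196   48.0954  157.607 ]
 [  35.2565   42.7618  154.6092]
 [  37.0217   40.8777  154.4316]
 [  49.048    43.2855  155.6208]
 [  35.545    37.7901  150.7017]
 [ -37.0231   47.0261  157.4364]
 [  59.1001   44.3391  155.1187]
 [  55.2462   39.6845  155.1265]
 [  51.5414   36.5092  153.4061]
 [ -37.6881   40.1746  154.6399]
 [  63.6228   39.333   154.707 ]
 [ -49.594    46.8168  155.4229]
 [ -48.5679   39.4947  153.3573]
 [ -55.7883   43.0113  152.037 ]
 [ 126.7402   38.0228  153.5644]
 [ 134.5711   36.8652  155.077 ]
 [ 133.4391   45.4416  156.5631]
 [-117.1056   38.747   153.5966]
 [ 142.3809   41.9942  155.2505]
 [
[... 1013 characters left out ...]
1789
0.09000000000000001 0.5326547023196442 0.6636469059196052
0.10000000000000002 0.5322994505611066 0.6628935932831181
x 0.53 0.08043833827856446
x 0.54 -0.047736699909240426
x 0.55 -0.04815551048722069
x 0.56 -0.04770620559191891
x 0.5700000000000001 -0.04749127123883089
x 0.5800000000000001 -0.046831972482125485
x 0.5900000000000001 -0.046560480543438115
x 0.6000000000000001 -0.046118447418485094
x 0.6100000000000001 -0.045410835276114114
x 0.6200000000000001 -0.04536818282108148
x 0.6300000000000001 -0.044612619498559936
x 0.6400000000000001 -0.04434440487707788
x 0.6500000000000001 -0.043633060297573086
x 0.6600000000000001 -0.04311417524208507
x 0.6700000000000002 -0.04104888895361394
```

Emit:
step_arm --series '[[[0.09, 0.01, 0.013, -0.01, 7], [0.09, 0.02, 0.026, -0.02, 14], [0.09, 0.03, 0.04, -0.03, 21], [0.09, 0.04, 0.053, -0.04, 28], [0.09, 0.05, 0.066, -0.06, 35], [0.09, 0.06, 0.08, -0.08, 42], [0.09, 0.07, 0.093, -0.1, 49], [0.09, 0.08, 0.106, -0.12, 56], [0.08, 0.09, 0.12, -0.14, 63], [0.07, 0.1, 0.13, -0.17, 70], [0.065, 0.105, 0.134, -0.2, 77], [0.065, 0.105, 0.134, -0.22, 78.5], [0.065, 0.105, 0.134, -0.22, 78.5], [0.065, 0.105, 0.134, -0.22, 78.5], [0.065, 0.105, 0.134, -0.22, 78.5]]]'

```text
clock: 2.95
position: [0.6023, 0.0085, 0.1614]
ee_rot: [2.179, 2.263, -0.001]
force: [-0.2, -0.4, 0.2]
width: 0.708
```

```bash
python3 - <<'E'
from h import *
grab('wrist','w2'); s=observe(); print(s['clock'],s['position'],R(s['ee_rot']).round(3),s['joints'].round(2))
P,im=cloud('w2')
np.set_printoptions(precision=4,suppress=True)
m=(P[...,2]>.070)&(P[...,2]<.083)&(abs(P[...,0]-.6)<.05)&(abs(P[...,1]-.01)<.04)
q=P[m];print(len(q)); print(q.mean(0),cv2.minAreaRect(q[:,:2].astype(np.float32)))
E
```

```text
3.0 [0.60262451 0.00879151 0.16188733] [[-0.038  0.999  0.001]
 [ 0.999  0.038 -0.   ]
 [-0.     0.001 -1.   ]] [ 0.29  0.54 -0.58  1.69  0.34  1.01 -0.37]
592
[0.6019 0.0117 0.0779] ((0.6021001935005188, 0.010881664231419563), (0.031782470643520355, 0.013345732353627682), 2.9329047203063965)
```

View pics/w2.png

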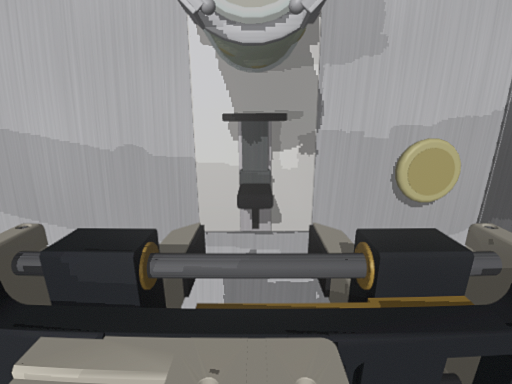

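Emit:
step_arm --series '[[[0.065, -0.0005, 0.002, -0.03, 0], [0.065, -0.0005, 0.002, -0.06, 0], [0.065, -0.0005, 0.002, -0.085, 0], [0.065, -0.0005, 0.002, -0.1, 0], [0.065, -0.0005, 0.002, -0.105, 0], [0.065, -0.0005, 0.002, -0.105, 0], [0.03, -0.0005, 0.002, -0.105, 0], [0.02, -0.0005, 0.002, -0.105, 0], [0.02, -0.0005, 0.002, -0.105, 0], [0.02, -0.0005, 0.002, -0.105, 0], [0.02, -0.0005, 0.002, -0.105, 0], [0.02, -0.0005, 0.002, -0.105, 0]]]' --squeeze 20

```text
clock: 4.0
position: [0.6009, 0.0107, 0.0572]
ee_rot: [-2.178, -2.263, 0.003]
force: [-5.5, -0.0, 5.2]
width: 0.347
```

Emit:
step_arm --series '[[[0.02, 0.0, 0.006, 0, 0], [0.02, 0.0, 0.012, 0, 0], [0.02, -0.001, 0.018, 0, 0], [0.02, -0.001, 0.024, 0, 0], [0.02, -0.001, 0.029, 0, 0], [0.02, -0.001, 0.033, 0, 0], [0.02, -0.001, 0.035, 0, 0], [0.02, -0.001, 0.037, 0, 0], [0.02, -0.002, 0.039, 0, 0], [0.02, -0.002, 0.04, 0, 0], [0.02, -0.002, 0.041, 0, 0], [0.02, -0.002, 0.041, 0, 0]]]'

```text
clock: 5.0
position: [0.5991, 0.0495, 0.0572]
ee_rot: [2.179, 2.261, -0.006]
force: [-1.8, -7.3, 4.0]
width: 0.347
```

```bash
python3 - <<'E'
from h import *
grab('wrist','w3'); s=observe(); print(s['clock'],s['position'],s['force'],s['ft_torque'],s['width'])
E
```

```text
5.05 [0.59911864 0.0494867  0.05722487] [-2.82196294 -7.32427794  4.10312272] [-1.45470302  0.26904716  0.2278956 ] 0.3471238604094605
```

View pics/w3.png

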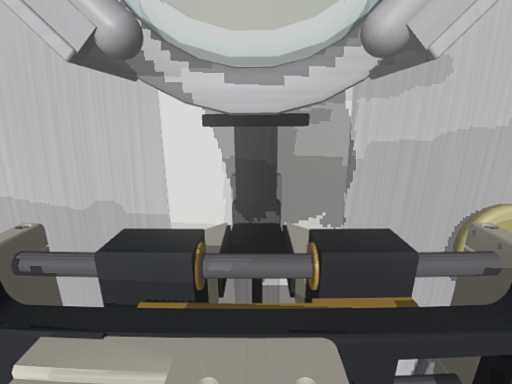

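Emit:
step_arm --series '[[[0.02, 0, 0.002, 0, 0], [0.02, 0, 0.004, 0, 0], [0.02, 0, 0.005, 0, 0], [0.02, 0, 0.005, 0, 0], [0.02, 0, 0.005, 0, 0]]]'

```text
clock: 5.47
position: [0.5992, 0.0497, 0.0572]
ee_rot: [2.18, 2.255, -0.013]
force: [-3.1, -14.0, 7.0]
width: 0.346
```

Emit:
step_arm --series '[[[0.02, 0, 0, 0, 0], [0.06, 0, 0, 0, 0], [0.06, 0, 0, 0, 0], [0.06, 0, 0, 0, 0], [0.06, 0, 0, 0.02, 0], [0.06, 0, 0, 0.05, 0], [0.06, 0, 0, 0.09, 0], [0.06, 0, -0.01, 0.13, -6], [0.06, 0, -0.04, 0.15, -12], [0.06, 0, -0.07, 0.15, -19], [0.06, 0, -0.1, 0.15, -26], [0.06, -0.004, -0.13, 0.15, -33], [0.06, -0.008, -0.16, 0.15, -40], [0.06, -0.012, -0.19, 0.15, -47], [0.06, -0.015, -0.22, 0.15, -54], [0.06, -0.018, -0.25, 0.15, -61], [0.06, -0.018, -0.275, 0.15, -68], [0.06, -0.018, -0.3, 0.15, -75], [0.06, -0.018, -0.316, 0.15, -82], [0.06, -0.018, -0.316, 0.15, -86]]]'

```text
clock: 7.13
position: [0.5805, -0.2712, 0.2069]
ee_rot: [3.138, 0.144, -0.015]
force: [-0.3, -0.6, 0.8]
width: 0.655
```

Emit:
step_arm --series '[[[0.06, 0, 0, 0, 0], [0.06, 0, 0, 0, 0]]]'

```text
clock: 7.3
position: [0.5807, -0.2713, 0.2067]
ee_rot: [3.138, 0.147, -0.015]
force: [-0.0, -0.7, -0.6]
width: 0.652
```

```bash
python3 - <<'E'
from h import *
grab('wrist','w4'); s=observe(); print(s['clock'],s['position'],R(s['ee_rot']).round(3),s['joints'].round(2),s['force'])
P,im=cloud('w4')
np.set_printoptions(precision=4,suppress=True)
for z0,z1 in ((.036,.05),(.01,.036)):
    m=(P[...,2]>z0)&(P[...,2]<z1)&(np.hypot(P[...,0]-.581,P[...,1]+.266)<.045)
    q=P[m].astype(np.float32);v,u=np.where(m);print(len(q),u.min(),u.max(),v.min(),v.max(),q.mean(0),cv2.minAreaRect(q[:,:2]),cv2.minEnclosingCircle(q[:,:2]))
    e,V=np.linalg.eigh(np.cov(q[:,:2].T)); print(V[:,1])
grab('top','t4')
P,im=cloud('t4')
cv2.imwrite('pics/t4c.png',cv2.resize(cv2.cvtColor(im[140:205,165:275],cv2.COLOR_RGB2BGR),None,fx=7,fy=7,interpolation=cv2.INTER_CUBIC))
E
```

```text
7.35 [ 0.58078428 -0.27063833  0.20673838] [[ 0.995  0.095 -0.01 ]
 [ 0.095 -0.995 -0.   ]
 [-0.01  -0.    -1.   ]] [ 0.47  0.5  -0.17  1.55  0.1   1.1  -1.21] [-0.61549326 -0.2172655   0.27563872]Traceback (most recent call last):
  File "<stdin>", line 7, in <module>
cv2.error: OpenCV(4.12.0) /io/opencv/modules/imgproc/src/convhull.cpp:143: error: (-215:Assertion failed) total >= 0 && (depth == CV_32F || depth == CV_32S) in function 'convexHull'
```

View pics/w4.png

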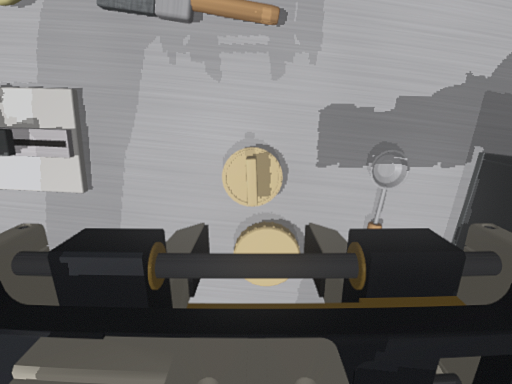

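```bash
cat > m.py <<'E'
from h import *
np.set_printoptions(precision=4,suppress=True)
P,im=cloud('w4')
print(P[180,252],P[180,235],load('w4')['position'],load('w4')['attitude'])
m0=np.zeros(P.shape[:2],bool); m0[140:215,215:290]=1
for z0,z1 in ((.036,.05),(.01,.036)):
    q=P[m0&(P[...,2]>z0)&(P[...,2]<z1)]; q=q.astype(np.float32)
    if len(q)<5: continue
    print(len(q),q.mean(0),cv2.minAreaRect(q[:,:2].copy()),cv2.minEnclosingCircle(q[:,:2].copy()))
    e,V=np.linalg.eigh(np.cov(q[:,:2].T)); print(V[:,1])
E
python3 m.py; python3 - <<'E'
from h import *
grab('top','t4')
P,im=cloud('t4')
cv2.imwrite('pics/t4c.png',cv2.resize(cv2.cvtColor(im[140:205,165:275],cv2.COLOR_RGB2BGR),None,fx=7,fy=7,interpolation=cv2.INTER_CUBIC))
E
```

```text
[ 0.584  -0.2671  0.0428] [ 0.576  -0.2461  0.0168] [ 0.6552 -0.2655  0.3503] [ 2.16   -1.9652 -0.2798]
498 [ 0.5823 -0.2668  0.0433] ((0.5812080502510071, -0.26685845851898193), (0.055600158870220184, 0.012044201605021954), 7.31273078918457) ((0.581447422504425, -0.267453670501709), 0.028152382001280785)
[-0.9917 -0.1285]
2312 [ 0.5827 -0.2668  0.0159] ((0.5801891684532166, -0.26701492071151733), (0.07499372214078903, 0.0754723995923996), 5.155919551849365) ((0.5803306698799133, -0.2669217884540558), 0.038245346397161484)
[-0.1117  0.9937]
```

View pics/t4c.png

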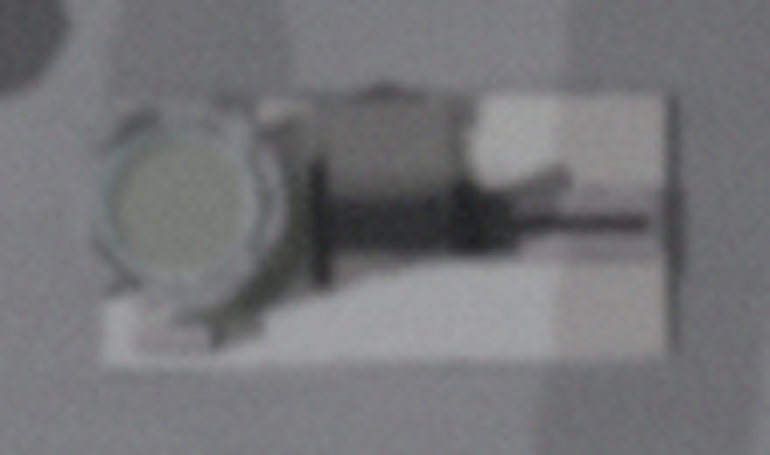

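Emit:
step_arm --series '[[[0.06, 0, 0.0035, -0.035, 1.2], [0.06, 0, 0.0035, -0.075, 1.2], [0.06, 0, 0.0035, -0.11, 1.2], [0.06, 0, 0.0035, -0.14, 1.2], [0.06, 0, 0.0035, -0.16, 1.2], [0.06, 0, 0.0035, -0.17, 1.2], [0.06, 0, 0.0035, -0.1745, 1.2], [0.06, 0, 0.0035, -0.1745, 1.2], [0.06, 0, 0.0035, -0.1745, 1.2]]]'

```text
clock: 8.15
position: [0.5819, -0.2667, 0.0336]
ee_rot: [3.136, 0.184, -0.012]
force: [1.0, -0.1, -0.1]
width: 0.655
```

```bash
python3 - <<'E'
from h import *
grab('wrist','w5'); s=observe(); print(s['clock'],s['position'],R(s['ee_rot']).round(3),s['force'],s['width'])
E
```

```text
8.2 [ 0.58202117 -0.26690927  0.03395264] [[ 0.993  0.117 -0.007]
 [ 0.117 -0.993 -0.001]
 [-0.007  0.    -1.   ]] [-0.38896736 -0.55386992 -0.16626577] 0.6542924086884823
```

View pics/w5.png

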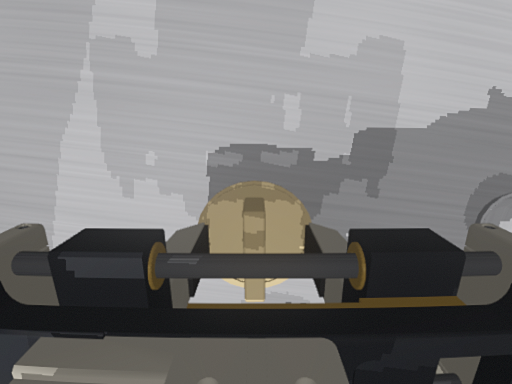

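Emit:
step_arm --series '[[[0.06, 0, 0, -0.0015, 0], [0.03, 0, 0, -0.0015, 0], [0.0, 0, 0, -0.0015, 0], [0.0, 0, 0, -0.0015, 0], [0.0, 0, 0, -0.0015, 0], [0.0, 0, 0, -0.0015, 0], [0.0, 0, 0, -0.0015, 0], [0.0, 0, 0, -0.0015, 0], [0.0, 0, 0, -0.0015, 0]]]' --squeeze 45

```text
clock: 8.95
position: [0.582, -0.2669, 0.0324]
ee_rot: [3.136, 0.184, -0.011]
force: [0.4, 1.5, -0.7]
width: 0.128
```

Emit:
step_arm --series '[[[0.0, 0, 0, 0.015, 0], [0.0, 0, 0, 0.04, 0], [0.0, 0, 0, 0.075, 0], [0.0, -0.002, 0.005, 0.11, 0], [0.0, -0.006, 0.025, 0.145, 0], [0.0, -0.01, 0.055, 0.18, -1], [0.0, -0.014, 0.085, 0.21, -2], [0.0, -0.018, 0.12, 0.235, -3], [0.0, -0.022, 0.155, 0.25, -4], [0.0, -0.026, 0.19, 0.26, -4.4], [0.0, -0.03, 0.225, 0.26, -4.4], [0.0, -0.034, 0.26, 0.26, -4.4], [0.0, -0.038, 0.295, 0.26, -4.4], [0.0, -0.042, 0.33, 0.26, -4.4], [0.0, -0.042, 0.365, 0.26, -4.4], [0.0, -0.042, 0.395, 0.26, -4.4], [0.0, -0.042, 0.415, 0.26, -4.4], [0.0, -0.042, 0.43, 0.26, -4.4], [0.0, -0.042, 0.435, 0.26, -4.4], [0.0, -0.042, 0.435, 0.26, -4.4]]]'

```text
clock: 10.62
position: [0.5396, 0.1694, 0.2922]
ee_rot: [3.141, 0.067, -0.012]
force: [0.3, 0.1, -0.0]
width: 0.125
```

Emit:
step_arm --series '[[[0.0, 0, 0, 0, 0], [0.0, 0, 0, 0, 0]]]'

```text
clock: 10.78
position: [0.5398, 0.168, 0.2921]
ee_rot: [3.14, 0.064, -0.012]
force: [-0.6, 0.3, -1.4]
width: 0.131
```

```bash
cat > rim.py <<'E'
from h import *
import sys
from scipy.optimize import least_squares
np.set_printoptions(precision=4,suppress=True)
f=sys.argv[1]; P,im=cloud(f)
d0=np.hypot(P[...,0]-.5945,P[...,1]-.168)
m=(P[...,2]>.1365)&(P[...,2]<.1435)&(d0<.040)&(d0>.02)
q=P[m]; 
g=least_squares(lambda p:np.hypot(q[:,0]-p[0],q[:,1]-p[1])-p[2],[.5945,.168,.033],loss='soft_l1',f_scale=.001)
r=np.hypot(q[:,0]-g.x[0],q[:,1]-g.x[1]); print('rim',len(q),g.x,np.percentile(r,[1,5,50,95,99]),q[:,2].mean())
a=np.degrees(np.arctan2(q[:,1]-g.x[1],q[:,0]-g.x[0])); print(np.histogram(a,12,(-180,180))[0])
print(cv2.minEnclosingCircle(q[:,:2].astype(np.float32)))
m=(P[...,2]>.146)&(P[...,2]<.162)&(d0<.06)&(d0>.03); q=P[m]; a=np.degrees(np.arctan2(q[:,1]-.168,q[:,0]-.5945))
for k in (-135,-45,45,135):
    s=q[abs(a-k)<30]; print(k,len(s),s.mean(0) if len(s) else '')
E
python3 - <<'E'
from h import *
grab('wrist','w6'); s=observe(); print(s['clock'],s['position'],R(s['ee_rot']).round(3),s['force'],s['width'],s['joints'].round(2))
E
python3 rim.py w6
```

```text
10.8333 [0.53984156 0.16792112 0.29216357] [[ 0.999  0.041 -0.008]
 [ 0.041 -0.999 -0.001]
 [-0.008  0.001 -1.   ]] [ 0.62544433  0.74498118 -0.74151623] 0.12510815257339367 [-0.14  0.33 -0.34  1.62  0.11  1.22 -2.03]
rim 1129 [0.5948 0.1687 0.0327] [0.0298 0.0301 0.0327 0.0355 0.0359] 0.14004007034175053
[ 89  88  93  94  98 102 103  99  93  91  89  90]
((0.5944778323173523, 0.16883376240730286), 0.036236636340618134)
-135 233 [0.5671 0.1385 0.1549]
-45 262 [0.6252 0.1411 0.1549]
45 262 [0.6226 0.199  0.155 ]
135 230 [0.5645 0.1963 0.1551]
```

View pics/w6.png

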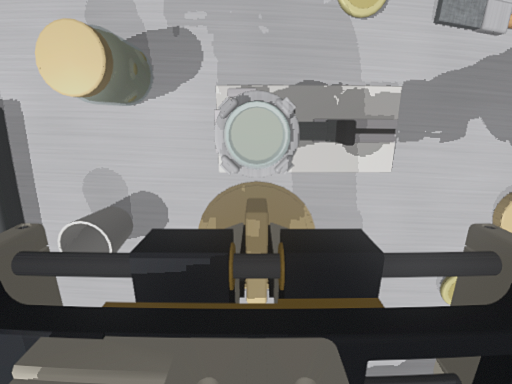

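```bash
cat > lid.py <<'E'
from h import *
from scipy.optimize import least_squares
import sys
np.set_printoptions(precision=4,suppress=True)
f=sys.argv[1]; tz=float(sys.argv[2]); P,im=cloud(f)
print('camera',load(f)['position'])
m=(P[...,2]>tz-.040)&(P[...,2]<tz+.02); m[:175]=0; m[234:]=0; m[:,:190]=0; m[:,325:]=0
q=P[m]; print(len(q),np.histogram(q[:,2]-tz,12,(-.04,.02)))
k=m&(P[...,2]<tz-.012)&(P[...,2]>tz-.022)
q=P[k]; A=np.c_[q[:,:2]-q[:,:2].mean(0),np.ones(len(q))]; c=np.linalg.lstsq(A,q[:,2],rcond=None)[0]
print('deck plane',len(q),c, 'resid',np.std(A@c-q[:,2]))
# outer edge per column
v,u=np.where(k); e=[]
for uu in np.unique(u):
    vv=v[u==uu].min(); 
    if vv<225: e.append(P[vv,uu])
e=np.array(e)
g=least_squares(lambda p:np.hypot(e[:,0]-p[0],e[:,1]-p[1])-.038,[q[:,0].mean()-.02,q[:,1].mean()],loss='soft_l1',f_scale=.001)
g2=least_squares(lambda p:np.hypot(e[:,0]-p[0],e[:,1]-p[1])-p[2],[*g.x,.038],loss='soft_l1',f_scale=.001)
print('lid centre',g.x,g2.x,len(e),np.std(g.fun))
b=P[m&(P[...,2]>tz+.006)]; print('bar top',len(b),b.mean(0)); print(cv2.minAreaRect(b[:,:2].astype(np.float32)), b[:,0].max())
E
python3 lid.py w6 .2922
```

```text
camera [0.6143 0.17   0.4359]
4400 (array([   0,    0,    0,    0, 3246,  216,  149,  151,  102,   95,  441,
          0]), array([-0.04 , -0.035, -0.03 , -0.025, -0.02 , -0.015, -0.01 , -0.005,
        0.   ,  0.005,  0.01 ,  0.015,  0.02 ]))
deck plane 3411 [0.021  0.0005 0.2755] resid 0.0009136972439466343
lid centre [0.5383 0.1667] [0.5387 0.1667 0.0377] 116 0.00018044833121671008
bar top 528 [0.5617 0.1677 0.3028]
((0.5612284541130066, 0.167887881398201), (0.012079359032213688, 0.01163848489522934), 2.6306886672973633) 0.5673320134177502
```

```bash
python3 - <<'E'
from h import *
P,im=cloud('w6')
np.set_printoptions(precision=4,suppress=True)
d=np.hypot(P[...,0]-.5385,P[...,1]-.1667)
for s in (1,-1):
  m=(d<.034)&(P[...,2]>.268)&(P[...,2]<.283)&(s*(P[...,1]-.168)>.010); m[228:]=0
  q=P[m]; A=np.c_[q[:,:2]-[.5385,.1667],np.ones(len(q))]
  for _ in range(5):
    c=np.linalg.lstsq(A,q[:,2],rcond=None)[0]; r=A@c-q[:,2]; k=abs(r)<.0015; A,q=A[k],q[k]
  print(s,len(q),c,q[:,0].min(),q[:,0].max(),np.std(r))
b=P[180:235,200:320]; b=b[(b[...,2]>.300)&(b[...,2]<.308)]
A=np.c_[b[:,:2]-[.5385,.1667],np.ones(len(b))]; print(np.linalg.lstsq(A,b[:,2],rcond=None)[0],b[:,0].min(),b[:,0].max())
E
```

```text
1 804 [0.0265 0.0321 0.2742] 0.5455142639596307 0.5704186186679349 0.0006230854167894535
-1 835 [ 0.0284 -0.0227  0.2743] 0.5474437267432423 0.5708652542164113 0.0006183105106490124
[-0.0615 -0.002   0.3044] 0.554458246941183 0.5673320134177502
```

Emit:
step_arm --series '[[[0.0, 0.015, 0.0005, 0, 0], [0.0, 0.03, 0.001, 0, 0], [0.0, 0.045, 0.0015, -0.01, 0], [0.0, 0.056, 0.002, -0.03, 0], [0.0, 0.056, 0.002, -0.055, 0], [0.0, 0.056, 0.002, -0.075, 0], [0.0, 0.056, 0.002, -0.085, 0], [0.0, 0.056, 0.002, -0.085, 0], [0.0, 0.056, 0.002, -0.085, 0]]]'

```text
clock: 11.58
position: [0.596, 0.1693, 0.2075]
ee_rot: [3.14, 0.062, -0.012]
force: [0.1, 0.1, 0.1]
width: 0.132
```

```bash
python3 - <<'E'
from h import *
grab('wrist','w7'); s=observe(); print(s['clock'],s['position'],R(s['ee_rot']).round(3),s['force'],s['ft_torque'],s['width'])
grab('scene','s7')
im=load('s7')['im'][120:260,220:380]; cv2.imwrite('pics/s7c.png',cv2.resize(im[...,::-1],None,fx=4.5,fy=4.2,interpolation=cv2.INTER_CUBIC))
E
python3 lid.py w7 .207
```

```text
11.6333 [0.59642883 0.16974649 0.20840525] [[ 0.999  0.04  -0.006]
 [ 0.04  -0.999 -0.   ]
 [-0.006  0.    -1.   ]] [ 0.060005    0.28360607 -0.55302639] [ 0.05684777 -0.04274836 -0.04094184] 0.1280796318168962
camera [0.6705 0.1713 0.3513]
4397 (array([   0,    0,    0,    0, 2971,  474,  151,  141,  116,   76,  468,
          0]), array([-0.04 , -0.035, -0.03 , -0.025, -0.02 , -0.015, -0.01 , -0.005,
        0.   ,  0.005,  0.01 ,  0.015,  0.02 ]))
deck plane 3403 [ 0.0206 -0.0004  0.1909] resid 0.0008876032596219204
lid centre [0.5945 0.168 ] [0.5948 0.168  0.0377] 116 0.00016819334503209577
bar top 535 [0.6179 0.169  0.218 ]
((0.6170642971992493, 0.169162318110466), (0.012352755293250084, 0.011575756594538689), 2.070277452468872) 0.6233421684636463
```

View pics/w7.png

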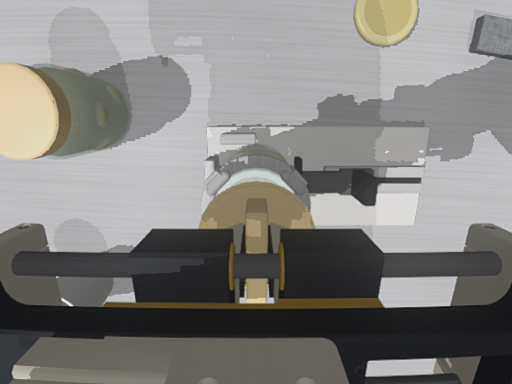

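View pics/s7c.png

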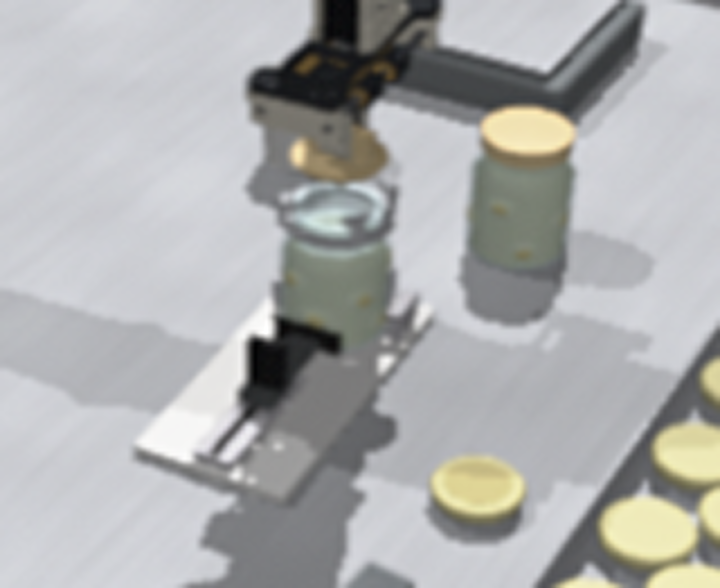

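Emit:
step_arm --series '[[[0.0, 0, 0.0005, -0.01, 0], [0.0, 0, 0.0005, -0.018, 0], [0.0, 0, 0.0005, -0.025, 0], [0.0, 0, 0.0005, -0.03, 0], [0.0, 0, 0.0005, -0.033, 0], [0.0, 0, 0.0005, -0.033, 0], [0.0, 0, 0.0005, -0.033, 0]]]' --squeeze 60

```text
clock: 12.27
position: [0.5965, 0.1704, 0.1756]
ee_rot: [3.141, 0.063, -0.009]
force: [0.0, 0.6, -0.9]
width: 0.127
```

```bash
python3 - <<'E'
from h import *
grab('wrist','w8'); s=observe(); print(s['clock'],s['position'],s['force'],s['ft_torque'],s['width'])
grab('scene','s8')
im=load('s8')['im'][120:220,240:360]; cv2.imwrite('pics/s8c.png',cv2.resize(im[...,::-1],None,fx=6,fy=6,interpolation=cv2.INTER_CUBIC))
E
python3 lid.py w8 .1745
```

```text
12.3167 [0.59674724 0.1705379  0.17590805] [-0.64890104 -0.56243069 -0.27661558] [-0.00103175  0.07254002  0.05104795] 0.128207335811103
camera [0.6708 0.1724 0.3195]
5635 (array([ 165,   57,   27,  203, 3372,  843,  143,  155,  117,   72,  481,
          0]), array([-0.04 , -0.035, -0.03 , -0.025, -0.02 , -0.015, -0.01 , -0.005,
        0.   ,  0.005,  0.01 ,  0.015,  0.02 ]))
deck plane 4340 [-0.0541 -0.0008  0.1582] resid 0.0016686607827582274
lid centre [0.5965 0.1691] [0.4993 0.1646 0.1335] 123 0.004178162418843348
bar top 541 [0.6186 0.1702 0.1861]
((0.6176876425743103, 0.17034408450126648), (0.012365095317363739, 0.011621049605309963), 2.3723721504211426) 0.6237768006554486
```

View pics/s8c.png

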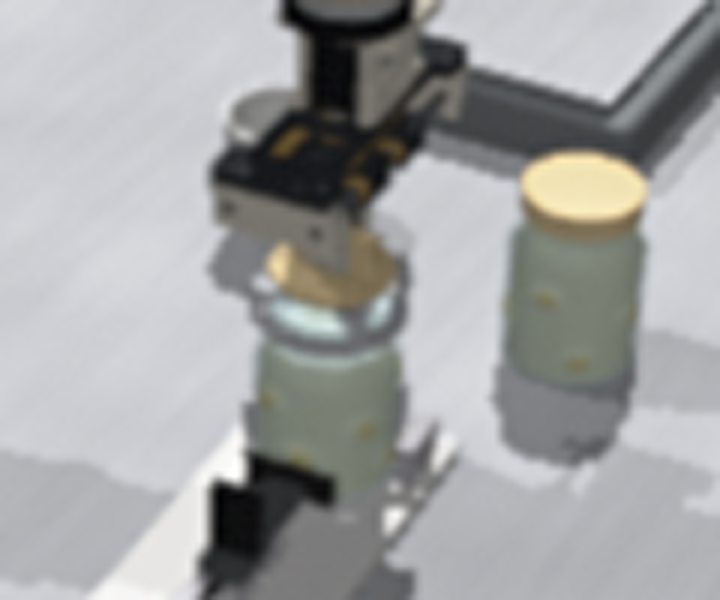

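Emit:
step_arm --series '[[[0.0, 0, -0.0003, -0.002, 0], [0.0, 0, -0.0003, -0.004, 0], [0.0, 0, -0.0003, -0.005, 0], [0.0, 0, -0.0003, -0.006, 0], [0.0, 0, -0.0003, -0.006, 0]]]'

```text
clock: 12.78
position: [0.5969, 0.1704, 0.1707]
ee_rot: [-3.141, -0.063, 0.007]
force: [-1.4, -0.1, 4.0]
width: 0.129
```

Emit:
step_arm --series '[[[0.0, 0, 0, -0.002, 0], [0.0, 0, 0, -0.004, 0], [0.0, 0, 0, -0.006, 0], [0.0, 0, 0, -0.007, 0], [0.0, 0, 0, -0.007, 0]]]'

```text
clock: 13.2
position: [0.5972, 0.1705, 0.1643]
ee_rot: [-3.14, -0.063, 0.006]
force: [-2.2, -0.9, 7.2]
width: 0.125
```

Emit:
step_arm --series '[[[0.0, 0, 0, -0.002, 0], [0.0, 0, 0, -0.004, 0], [0.0, 0, 0, -0.005, 0], [0.0, 0, 0, -0.005, 0], [0.0, 0, 0, -0.005, 0]]]'

```text
clock: 13.62
position: [0.5973, 0.1705, 0.1642]
ee_rot: [-3.141, -0.062, 0.001]
force: [-17.6, -7.7, 45.1]
width: 0.127
```

```bash
python3 - <<'E'
from h import *
grab('wrist','w9'); s=observe(); print(s['clock'],s['position'],R(s['ee_rot']).round(3),s['force'],s['ft_torque'],s['width'])
grab('scene','s9')
im=load('s9')['im'][120:220,240:360]; cv2.imwrite('pics/s9c.png',cv2.resize(im[...,::-1],None,fx=6,fy=6,interpolation=cv2.INTER_CUBIC))
im=load('w9')['im'][100:260,150:360]; cv2.imwrite('pics/w9c.png',cv2.resize(im[...,::-1],None,fx=3.6,fy=3.6,interpolation=cv2.INTER_CUBIC))
P,_=cloud('w9'); d=np.hypot(P[...,0]-.5948,P[...,1]-.1687)
m=(d<.034)&(d>.015)&(P[...,2]>.13)&(P[...,2]<.163);m[232:]=0
print(np.histogram(P[m][:,2],16,(.13,.162)))
E
```

```text
13.6667 [0.59723316 0.17052621 0.16420474] [[ 0.999  0.04  -0.001]
 [ 0.04  -0.999  0.   ]
 [-0.001 -0.    -1.   ]] [-16.85861858  -7.33252463  45.00011565] [-1.64776777  4.0535551   0.03624402] 0.1238130313034775
(array([   0,    0,    0,    0,    0,    0,    0,   19, 1719,  384,   28,
         39,   44,   54,   65,   54]), array([0.13 , 0.132, 0.134, 0.136, 0.138, 0.14 , 0.142, 0.144, 0.146,
       0.148, 0.15 , 0.152, 0.154, 0.156, 0.158, 0.16 , 0.162]))
```

View pics/s9c.png

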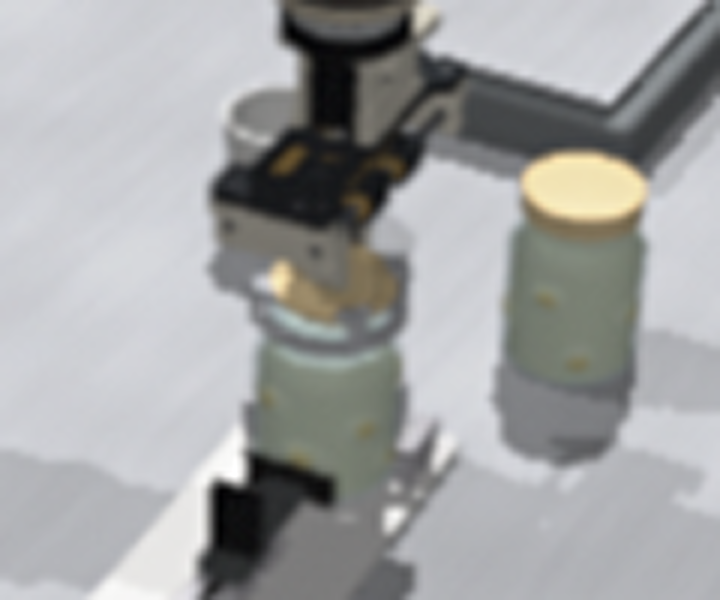

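View pics/w9c.png

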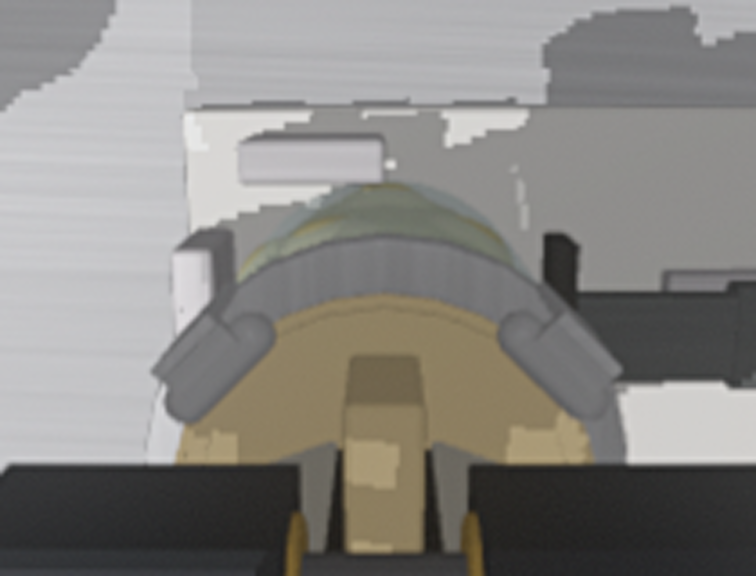

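Emit:
step_arm --series '[[[0.0, -0.0005, 0, -0.0025, 0], [0.0, -0.0005, 0, -0.0025, 0], [0.0, -0.0005, 0, -0.0025, 0], [0.0, -0.0005, 0, -0.0025, 0]]]'

```text
clock: 14.05
position: [0.5972, 0.1705, 0.1643]
ee_rot: [-3.141, -0.062, -0.002]
force: [-8.5, -5.8, 24.7]
width: 0.129
```

```bash
python3 - <<'E'
from h import *
grab('wrist','w10'); s=observe(); print(s['clock'],s['position'],s['force'],s['width'])
grab('top','t10')
P,_=cloud('w10')
m=(P[...,2]>.070)&(P[...,2]<.083)&(abs(P[...,0]-.6)<.05)&(abs(P[...,1]-.05)<.04)
q=P[m]; print(len(q),q.mean(0) if len(q) else '', cv2.minAreaRect(q[:,:2].astype(np.float32)) if len(q) else '')
d=np.hypot(P[...,0]-.5948,P[...,1]-.1687)
m=(d<.034)&(d>.015)&(P[...,2]>.14)&(P[...,2]<.155);m[232:]=0; print('deck z',np.median(P[m][:,2]))
s=observe(); print(s['clock'],s['force'])
E
```

```text
14.1 [0.59721046 0.1705284  0.16428688] [-7.46531534 -4.32564531 24.79684775] 0.12464152192922179
628 [0.60164312 0.05036701 0.07730719] ((0.600695013999939, 0.0489780455827713), (0.030647851526737213, 0.014760988764464855), 3.6952571868896484)
deck z 0.14749134783091333
14.15 [-7.32092833 -3.97770857 25.24702753]
```

View pics/t10.png

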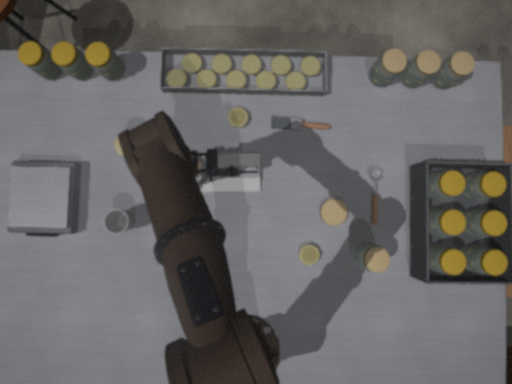

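The top view shows the cap (333,211), hearts, spoon, brush and beaker where they started. The grip is 0.120 m from the jar's axis, so the jaw is home, and the deck is at 147 mm, so the lid is home.

```bash
python3 -c "
from cell import arm,observe
print(arm.sign_off()); print(observe()['force'])"
```

```text
the job is handed in; nothing more can be done
None
the job is handed in; nothing more can be done
```

I slid the clamp jaw home first, then set the lid on the jar and pressed it until it snapped. I handed the job in at about 14 s with the gripper still holding the lid down.

- **Jaw:** it moved about 39 mm, then stopped firmly (only 0.2 mm more travel as the push rose to 14 N). At the end the grip measured 0.120 m from the jar's axis, which is the home distance.
- **Lid:** the deck measured about 147 mm above the bench, which is 7 mm above the rim as it should be when home. The wrist picture showed the two visible clips hooked over the flange. I did not see the snap's force drop itself. The evidence is the final height and a hard stop: force rose to 45 N with only 0.1 mm more travel.
- **Final push:** about 25 N straight down, plus roughly 8 N sideways, with the grip at 60 N.
- **Bystanders:** those visible in the final top view had not moved; the arm covered part of that view.

Two things were not ideal:
- **Brief over-push:** the push reached about 45 N before I eased it. It went through the fingers onto the lid, and the wrist force stayed far below its limit.
- **Level check before placing:** the depth readings of the lid's tilt in the hand were too noisy to use.

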